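# Seat a lidded tub and clamp it with the ratchet clamp

## Robot

A 7-joint arm with a two-finger parallel gripper is mounted at the origin on the work surface. World frame = base frame: x ahead of the robot, y to its left, z up, the work surface at z = 0. Lengths are in m, angles in rad, forces in N, time in s.
With the tool pointing down it reaches from about 0.425 to 1.025 m from the base axis. Payload 9.4 kg.
Tool frame: the origin (TCP) lies at the very end of the fingers, on their centre line; the grasp point (between the pads) lies manip.pinch_z behind it (manip.pinch_z is the distance from the TCP to the grasp point, in m); z points along the fingers, y is the direction in which the jaws open and shut (so a half turn about z gives the same grasp; the last joint's range is limited). The gripper opens to 85 mm and grips with 20 to 120 N. Pads are 22 mm wide; open, the fingers measure 114 mm over their backs; the gripper's body (76 mm by 85 mm) begins 54 mm behind the grasp point. The pads swing forward as they close: fully open they stand 13 mm farther back than shut.
Start: joints at [-0.077, 0.599, -0.003, 1.599, 0.002, 0.943, -0.08], TCP at [0.725, -0, 0.231] pointing down, gripper open.
Joint ranges: [-2.57, 2.57], [-0.35, 1.97], [-1.29, 1.29], [0.11, 2.56], [-1.05, 4.19], [0.11, 1.86], [-2.63, 2.63]. Speed limits (rad/s): [2.22, 2.22, 3.01, 3.01, 3.14, 3.14, 3.14].

## Interface

Orientations are given as a unit quaternion [x, y, z, w].
In Python, from plant import status, read_camera, workorder, manip gives the robot as it stands.
- The arm moves only by the tool move_arm, never from a script. Its argument "rows" is a list of rows, each a list of 7 numbers: the opening in per cent of the stroke, from 0 (shut) to 100 (fully open), then the shift along the world's x, y, z scaled (see below), then the turn, a rotation vector about the world's x, y, z scaled (see below). In form: [[fingers, tx, ty, tz, wx, wy, wz], ...]. A call has 1 to 10 rows; each row shifts and turns the pose as measured when the row begins; what a row does not reach is not made up. The controller multiplies each number of a shift by 20 mm and each number of a turn by 0.15 rad. A row lasts 1/8 s, in which the tool goes at most 62.5 mm and 10.7 degrees, less where a joint would pass 70% of its speed; a pose out of reach is approached as far as the arm can. A call with a number of a shift or a turn outside -1 to 1 is refused whole. A call with a gripper value outside its range is refused whole. The fingers move at their own pace and stop on an object; "squeeze" is the grip in N (left out, the last holds). Time passes only in rows, so rows that do not move let the fingers close. It gives the time, the measured TCP pose, the force and the opening at its end, in the units of the state.
- status.state(): the state, without advancing time (a new reading comes with each control period).
- read_camera(name): name is "scene" or "side" or "wrist"; returns a dict with "color" (420x560x3 uint8, blue, green, red), "intrinsics" (3x3 intrinsics, pixels), "rvec" (rotation vector, rad) and "tvec" (3), from world to camera coordinates, as OpenCV has them; the wrist camera has in their place "T_tool_cam" (4x4, takes a point from camera to tool coordinates, whose origin is the TCP and whose axes are the flange's). Camera axes: x right, y down, z forward; pixel columns grow to the right and rows downward; lengths in m; the calibration is good to about 2 mm. A picture is of the moment at which its call begins: read the wrist's pose just before it. There is no depth.
- workorder.finish_job(): hands the job in, once; it reports no verdict.
The state is a dict: "t": time; "joint_positions": joint angles; "qvel": joint speeds; "effort": joint torques, N m; "position": TCP position; "ee_rot": TCP orientation; "wrist_force": force on the tool from outside, world axes, zero at the start; "torque": the same for the moment, N m; "grip_width": finger opening in m.
Only numpy, scipy, OpenCV 4.12 (cv2) and the standard library are available. Lean on these libraries where they do the work, as an engineer would, in place of code of your own. Each camera call takes 0.05 s, during which the arm holds its last target. There are 200 camera calls.

## Task

On the packing board, push the sprung plunger fully in by its round head so that it slides the white lidded tub back against the low rail, and let the plunger spring back out. Then squeeze the clamp's trigger against its fixed handle, letting it spring back between squeezes, until the jaw's sprung rubber pad presses the tub against the end stop with the pad pushed in roughly half of its travel, never so far that the thin tub would be crushed. Move the tub and the jaw only by the plunger and the trigger, leave the other things alone, and finish while still holding the trigger squeezed home.

Things in the scene. Friction and masses are not known exactly. Their poses are not given: they have to be found in the camera images.
- clamp_board: Plywood board 190 x 420 x 18 mm fixed. Origin: on the table under it; it spans x -75 to +115, y -210 to +210 mm; x points away from the robot at yaw 0, the jaw advances along +y. On it, at x = +35 mm, the grey clamp housing, 44 mm wide, y -198 to -58, top 84 mm above the table. From its top stand a fixed black handle (y -115 to -103, 148 mm high) and, on its -y side, the trigger.
- squeeze_centre (a point): Fixed point 118 mm above the table: middle of handle and trigger together when the trigger is home. A gripper pointing down, closing along the board's y and centred here squeezes them evenly. Outer faces along y: handle's 13 mm to +y; trigger's 27 mm to -y when out, 13 mm when home. Both are about 30 mm wide in x. Axes as the board's. Clamp body beneath: top 84 mm above the table.
- trigger_back (a point): Middle of the trigger's outer (-y) face, 118 mm above the table; the trigger is a black upright plate 30 mm wide in x, 10 mm thick, its top 146 mm above the table. Axes as the board's; moves with the trigger.
- trigger (a joint): Trigger travel in m towards the handle (board's +y): 0 out, 0.014 home (stop). A spring of 3 to 5 N returns it; squeezing takes about 8 to 20 N. A full squeeze moves jaw and bar 8 mm (the first up to 12 mm), a short one (under about 0.0115) may not catch the next notch. When released the jaw stays, or under load falls back 3 to 4 mm to its notch.
- ram (a joint): Travel of the toothed bar with the jaw in m along the board's +y: 0 at the start, 0.075 at most.
- pad (a joint): How far the jaw's sprung rubber pad is pushed in, in m: 0 free, 0.024 bottomed out; 3 N to start it moving, then 0.3 N per mm. Half is 0.012; the tub counts as crushed beyond 0.021.
- pad_face (a point): Centre of the front face (towards +y) of the rubber pad, which is 44 mm wide in x, 34 mm high, 50 mm above the table. Axes as the board's.
- cradle: Aluminium fixture on the board, axes as the board's, its distance from the clamp varies. Origin: on the board's top (18 mm above the table) under the centre of the tub when home. End stop: 45 mm high, inner face at y = +50 mm. Low back rail: 25 mm high, inner face at x = +45 mm. Plunger's guide block: 40 mm wide, 56 mm high, x = -105 to -85 mm.
- tub_centre (a point): Centre of the lidded white plastic tub (90 mm in x, 100 mm in y, 60 mm high, about 0.2 kg, loose), 30 mm above its underside, axes along its sides. It starts 18 to 26 mm short of the rail and 4 to 10 mm short of the end stop; home is x = 0, y = 0 in the cradle's frame.
- plunger_head (a point): Centre of the outer face (towards -x) of the plunger's round black head, 34 mm in diameter, 12 mm thick, axis along x, 53 mm above the table. Axes as the board's; moves with the plunger.
- plunger (a joint): Travel of the plunger in m along the cradle's +x: 0 out, 0.030 fully in (end stop). A spring returns it, 4 N at first and 10 N fully in, plus up to about 3 N to slide the tub.
- plate_stack: Bystander: white plates, 180 mm in diameter, 18 mm high. Origin under its centre.
- kitchen_roll: Bystander: standing paper roll, 110 mm in diameter, 220 mm high. Origin under its centre.
- mug: Bystander: mug, 80 mm in diameter, 90 mm high. Origin under its centre.
- butter_tin: Bystander: round metal tin, 90 mm in diameter, 52 mm high. Origin under its centre.

How it is judged:
On the way, in this order (a step that is already met when the one before it is completed fails the run):
1. the plunger is pushed fully in (value of joint plunger above 0.027 m), for 0.1 s.
2. the plunger has sprung back out, leaving the tub against the rail (value of joint plunger below 0.006 m and x of tub_centre in the frame of cradle above -0.006 m), for 0.1 s.
3. the pad presses the tub against the end stop (value of joint pad above 0.001 m and contact force between tub and cradle above 1 N and contact force between pad and tub above 1 N), for 0.1 s.
At the end, for the whole second after the job is handed in: The tub stands flat and at rest within 6 mm of the rail and 3 mm of the end stop, pressed against the stop by the pad, which is pushed in 5 to 19 mm of its 24 mm; the plunger is back out; the fingers still hold the trigger squeezed at least 10 of its 14 mm (all of step 2 and value of joint pad between 0.005 and 0.019 m and contact force between pad and tub above 2.5 N and contact force between tub and cradle above 1.5 N and value of joint trigger above 0.01 m and contact force between the fingers and trigger above 1 N and x of tub_centre in the frame of cradle below 0.004 m and y of tub_centre in the frame of cradle between -0.003 and 0.004 m and angle between the y axis of tub_centre and the y axis of cradle, either way round below 0.08 rad and angle between tub_centre's own z axis and vertical below 0.06 rad and linear speed of tub below 0.02 m/s); the arm keeps its last pose, push and grip.
It fails at once if the tub is crushed (pad pushed in beyond 21 mm) (value of joint pad above 0.021 m).
It fails at once if the robot pushes the tub itself (contact force between any of the fingers, the arm and tub above 2 N).
It fails at once if the robot pushes the jaw or bar directly (contact force between any of the fingers, the arm and ram above 2 N).
It fails at once if a bystander is moved more than 30 mm (distance of any of plate_stack, kitchen_roll, mug, butter_tin from where it was at the start of the episode above 0.03 m).
It also fails if it takes over 61 s, if anything falls off the work surface, if the arm or the gripper's body presses on something with over 40 N, if the wrist force passes 120 N, or if a joint passes its speed limit or range.

## Working session

There is one attempt and no reset: what is moved stays moved. The work goes in short steps, Python scripts to look and compute and a tool call to move; the robot and the scene stay as the last step left them, time stands still between calls to the robot, and variables do not carry over. Pictures are saved under pics/ and viewed, about 8 in all and at most 12, crops included, and the job is handed in when it is done.

Besides the shell and the picture viewer there is one more tool, called after "Emit:" in YAML: its name, and indented under it one key for each argument. move_arm: Moves the arm, as the interface text tells. Shifts and turns lie within -1 to 1; 1 stands for 20 mm of shift or 0.15 rad of turn. Its arguments: {"type":"object","properties":{"rows":{"type":"array"},"squeeze":{"type":"number"}},"required":["rows"]}

```bash
mkdir -p pics
cat > h.py <<'E'
import numpy as np, cv2, json
from plant import status, read_camera, workorder, manip
from scipy.spatial.transform import Rotation as R
def cam(n):
    s=status.state(); c=read_camera(n)
    if n=="wrist":
        T=np.eye(4); T[:3,:3]=R.from_quat(s["ee_rot"]).as_matrix(); T[:3,3]=s["position"]
        W=T@np.array(c["T_tool_cam"])
    else:
        M=np.eye(4); M[:3,:3]=cv2.Rodrigues(np.array(c["rvec"],float))[0]; M[:3,3]=np.array(c["tvec"]).ravel(); W=np.linalg.inv(M)
    return c["color"],np.array(c["intrinsics"]),W
def ray(K,W,u,v):
    d=W[:3,:3]@np.linalg.solve(K,[u,v,1.]); return W[:3,3],d
def onz(K,W,u,v,z):
    o,d=ray(K,W,u,v); return o+d*(z-o[2])/d[2]
def proj(K,W,p):
    q=np.linalg.inv(W)@np.append(p,1); q=K@q[:3]; return q[:2]/q[2]
def tri(*rs):
    A=np.zeros((3,3)); b=np.zeros(3)
    for o,d in rs:
        d=d/np.linalg.norm(d); P=np.eye(3)-np.outer(d,d); A+=P; b+=P@o
    x=np.linalg.solve(A,b); return x,[np.linalg.norm(np.cross(x-o,d/np.linalg.norm(d))) for o,d in rs]
def save(n,f):
    img,K,W=cam(n); cv2.imwrite(f"pics/{f}.png",img); np.savez(f"pics/{f}.npz",K=K,W=W); return img,K,W
def load(f):
    z=np.load(f"pics/{f}.npz"); return cv2.imread(f"pics/{f}.png"),z["K"],z["W"]
E
python3 - <<'E'
from h import *
s=status.state(); print(s["t"],s["position"],s["ee_rot"],s["grip_width"],manip.pinch_z)
for n in ["scene","side","wrist"]:
    i,K,W=save(n,n+"0"); print(n,W.round(3).tolist(),K[0,0])
E
```

```text
0.0 [ 7.24515163e-01 -3.13640132e-05  2.30384515e-01] [ 7.07081063e-01  7.07132051e-01 -6.09064485e-04 -5.11794436e-04] 0.08578103911311925 0.0187
scene [[0.654, 0.603, -0.457, 1.13], [0.756, -0.517, 0.401, -0.46], [0.005, -0.608, -0.794, 1.081], [0.0, 0.0, 0.0, 1.0]] 421.6875418234438
side [[0.993, -0.072, 0.093, 0.391], [-0.117, -0.553, 0.825, -1.194], [-0.008, -0.83, -0.558, 0.926], [0.0, 0.0, 0.0, 1.0]] 509.12026067094456
wrist [[1.0, -0.001, -0.0, 0.725], [-0.001, -0.948, -0.318, 0.082], [-0.0, 0.318, -0.948, 0.375], [0.0, 0.0, 0.0, 1.0]] 354.72182745436936
```

View pics/scene0.png

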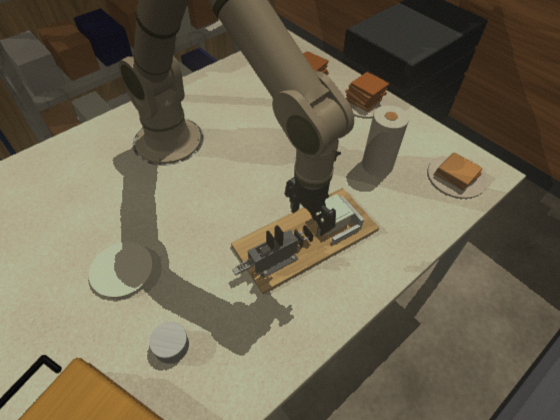

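View pics/side0.png

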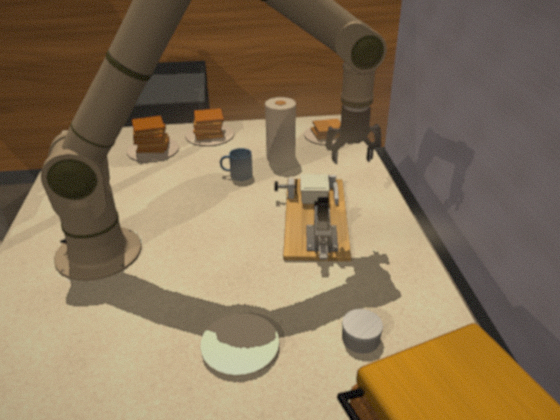

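View pics/wrist0.png

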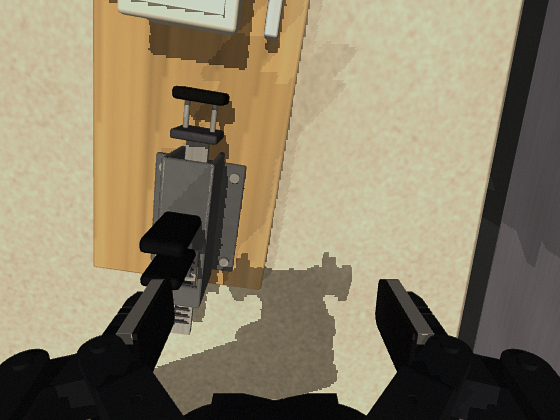

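The wrist view shows the board's near corners at about (94,266) and (263,290), with its left edge along column 94. The trigger and handle are at (168,265) and (170,232), and the pad at (200,95). In the side view the plunger head is at (277,187) and the mug at (240,165).

Run:
```python
from h import *
i,K,W=load("wrist0")
for n,u,v,z in [("cornerL",94,266,.018),("edgeL",94,10,.018),("cornerR",263,290,.018),("edgeR",309,2,.018),("handleTop",171,229,.148),("trigTop",165,262,.146),("padTop",201,95,.067)]:
    print(n,onz(K,W,u,v,z).round(4))
i,K,W=load("side0")
for n,u,v,z in [("cL",285,259,.018),("cR",349,258,.018),("head",277,187,.053),("mug",240,180,.0),("roll",280,163,0)]:
    print(n,onz(K,W,u,v,z).round(4))
cv2.imwrite("pics/c1.png",cv2.resize(i[150:280,220:380],None,fx=5,fy=4.5,interpolation=cv2.INTER_CUBIC))
```

```text
cornerL [ 0.523  -0.1026  0.018 ]
edgeL [0.5643 0.1513 0.018 ]
cornerR [ 0.7118 -0.1333  0.018 ]
edgeR [0.7557 0.1575 0.018 ]
handleTop [ 0.6541 -0.0069  0.148 ]
trigTop [ 0.6468 -0.033   0.146 ]
padTop [0.6645 0.0797 0.067 ]
cL [ 0.5241 -0.1209  0.018 ]
cR [ 0.6999 -0.139   0.018 ]
head [0.5383 0.1987 0.053 ]
mug [0.4235 0.3462 0.    ]
roll [0.5772 0.4488 0.    ]
```

View pics/c1.png

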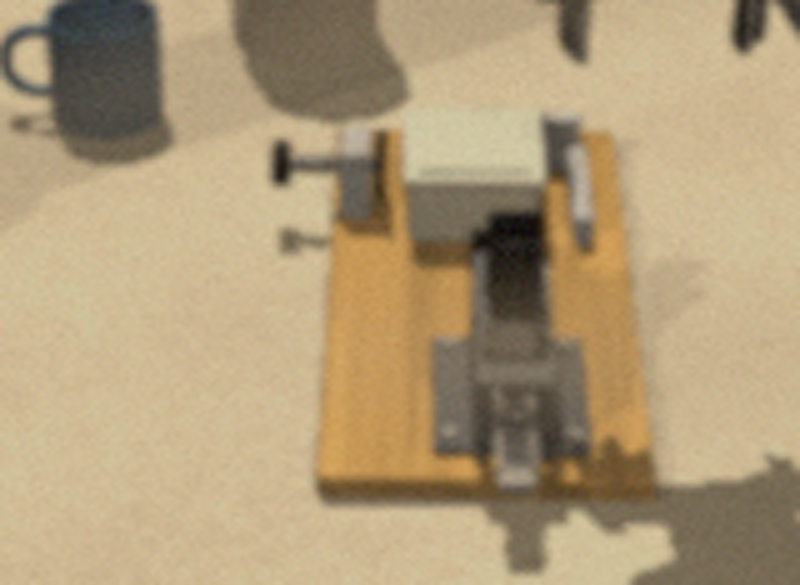

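The crop puts the plunger head at about (276,186) in the side image. The board yaw comes out near -0.16 rad by both edges. I'll turn the jaws along board y and hover over the plunger for a closer look.

Emit:
move_arm:
  rows:
    - [0, -0.8, 1, 0, 0, 0, 0.94]
    - [0, -0.8, 1, 0, 0, 0, 0.94]
    - [0, -0.8, 1, 0, 0, 0, 0.94]
    - [0, -0.8, 1, 0, 0, 0, 0.94]
    - [0, -0.8, 1, 0, 0, 0, 0.94]
    - [0, -0.8, 1, 0, 0, 0, 0.94]
    - [0, -0.8, 1, 0, 0, 0, 0.94]
    - [0, -0.8, 1, 0, 0, 0, 0.94]
    - [0, -0.8, 1, 0, 0, 0, 0.94]
    - [0, -0.8, 1, 0, 0, 0, 0.94]

```text
t: 1.4
position: [0.5587, 0.2027, 0.2277]
ee_rot: [0.059, 0.998, -0.003, -0.0]
wrist_force: [0.3, 0.2, 0.3]
grip_width: -0.0001
```

Run:
```python
from h import *
s=status.state(); print(s["t"],s["position"],R.from_quat(s["ee_rot"]).as_matrix().round(3).tolist(),s["grip_width"],s["wrist_force"])
save("wrist","wrist1"); save("scene","scene1")
```

```text
1.4 [0.55873759 0.2026961  0.22768624] [[-0.993, 0.119, -0.001], [0.119, 0.993, -0.005], [0.0, -0.005, -1.0]] -9.06751555930973e-05 [0.33522703 0.1667446  0.33445395]
```

View pics/wrist1.png

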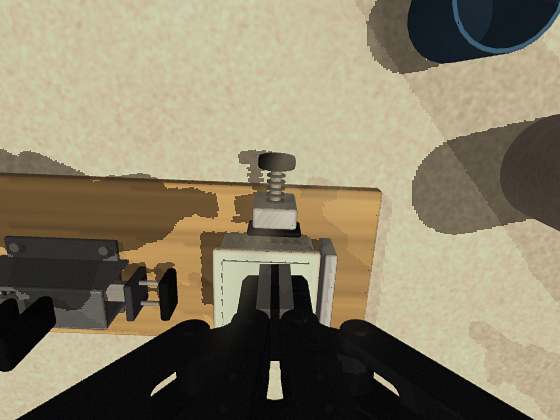

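The wrist view shows the plunger head at about (277,161), its outer rim at row 153. The guide block is at (275,212), the tub lid spans columns 215–318 and the board corner is at (381,188). The path to the head is clear, with the mug and roll well to the upper right.

Run:
```python
from h import *
i,K,W=load("wrist1")
yaw=-.161
g=cv2.cvtColor(i,cv2.COLOR_BGR2GRAY)
sub=(g[140:185,235:320]<45).astype(np.uint8); n,l,st,c=cv2.connectedComponentsWithStats(sub)
for k in range(1,n):
    if st[k][4]>40: print(st[k],c[k]+[235,140])
for n,u,v,z in [("corner",381,188,.018),("edge",0,175,.018),("headrimL",258,158,.053),("headrimR",296,158,.053),("headout",277,153,.068),("blkL",254,224,.074),("blkR",297,228,.074),("blkL2",257,196,.074),("blkR2",296,198,.074),("lidL",214,250,.078),("lidR",318,250,.078),("mug",495,0,.09)]:
    print(n,onz(K,W,u,v,z).round(4))
a=onz(K,W,381,188,.018)-onz(K,W,60,180,.018); print("yaw",np.degrees(np.arctan2(-a[0],a[1])))
print(tri(ray(K,W,277,159),ray(*load("side0")[1:],275.5,186)))
```

```text
[ 23  13  15  17 171] [264.30409357 160.36842105]
corner [0.5846 0.3095 0.018 ]
edge [ 0.525  -0.0762  0.018 ]
headrimL [0.5329 0.1905 0.053 ]
headrimR [0.5369 0.2246 0.053 ]
headout [0.5279 0.2083 0.068 ]
blkL [0.5878 0.1805 0.074 ]
blkR [0.5962 0.2184 0.074 ]
blkL2 [0.5622 0.1867 0.074 ]
blkR2 [0.568  0.2203 0.074 ]
lidL [0.6071 0.1413 0.078 ]
lidR [0.6181 0.2351 0.078 ]
mug [0.4364 0.372  0.09  ]
yaw -8.249747406260633
(array([0.5351736 , 0.20740342, 0.05193042]), [np.float64(0.0007976202562127433), np.float64(0.000797620256212673)])
```

Emit:
move_arm:
  rows:
    - [0, -0.9, 0.15, -0.9, 0, 0, -0.2]
    - [0, -0.9, 0.15, -0.9, 0, 0, 0]
    - [0, -0.9, 0.15, -0.9, 0, 0, 0]
    - [0, -0.9, 0.1, -0.9, 0, 0, 0]
    - [0, 0, 0, -1, 0, 0, 0]
    - [0, 0, 0, -1, 0, 0, 0]
    - [0, 0, 0, -1, 0, 0, 0]
    - [0, 0, 0, -1, 0, 0, 0]
    - [0, 0, 0, -1, 0, 0, 0]
    - [0, 0, 0, -0.8, 0, 0, 0]

```text
t: 2.75
position: [0.4889, 0.2104, 0.0346]
ee_rot: [0.086, 0.996, -0.003, 0.002]
wrist_force: [-0.6, 0.1, -1.2]
grip_width: -0.0003
```

Run:
```python
from h import *
i,K,W=save("wrist","wrist2"); j,K2,W2=save("side","side2")
cv2.imwrite("pics/c2.png",np.hstack([cv2.resize(i[0:300,100:460],(400,400)),cv2.resize(j[140:240,230:330],(400,400),interpolation=cv2.INTER_CUBIC)]))
```

```text
(no output)
```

View pics/c2.png

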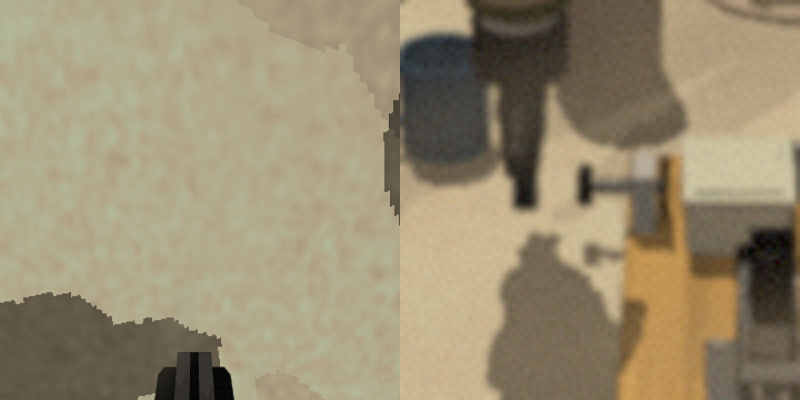

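The crop shows the shut fingers beside the plunger head, clear of it by about 25 mm, with the mug well behind. Pushing along board +x.

Emit:
move_arm:
  rows:
    - [0, 0.5, 0.1, 0.25, 0, 0, 0]
    - [0, 0.6, -0.05, 0, 0, 0, 0]
    - [0, 0.5, -0.08, 0, 0, 0, 0]
    - [0, 0.5, -0.08, 0, 0, 0, 0]
    - [0, 0.5, -0.08, 0, 0, 0, 0]

```text
t: 3.48
position: [0.5408, 0.2067, 0.0409]
ee_rot: [0.085, 0.996, -0.004, -0.001]
wrist_force: [-10.8, 3.4, 2.8]
grip_width: 0.0003
```

Emit:
move_arm:
  rows:
    - [0, 0.3, -0.05, 0, 0, 0, 0]
    - [0, 0.25, -0.04, 0, 0, 0, 0]

```text
t: 3.72
position: [0.5475, 0.2056, 0.0409]
ee_rot: [0.084, 0.996, -0.004, -0.005]
wrist_force: [-11.9, 3.2, 6.9]
grip_width: -0.0001
```

Emit:
move_arm:
  rows:
    - [0, 0.3, -0.05, 0, 0, 0, 0]
    - [0, 0.25, -0.04, 0, 0, 0, 0]

```text
t: 3.98
position: [0.5497, 0.205, 0.0409]
ee_rot: [0.082, 0.997, -0.006, -0.012]
wrist_force: [-21.9, 4.6, 12.8]
grip_width: 0.0002
```

Emit:
move_arm:
  rows:
    - [0, 0.3, -0.05, 0, 0, 0, 0]
    - [0, 0.1, 0, 0, 0, 0, 0]

```text
t: 4.22
position: [0.5483, 0.2051, 0.0411]
ee_rot: [0.08, 0.997, -0.008, -0.019]
wrist_force: [-9.0, 1.4, 5.0]
grip_width: 0.0001
```

Run:
```python
from h import *
j,K2,W2=save("side","side3"); i,K,W=save("scene","scene3")
cv2.imwrite("pics/c3.png",np.hstack([cv2.resize(i[180:300,230:390],(400,300),interpolation=cv2.INTER_CUBIC),cv2.resize(j[150:225,260:360],(400,300),interpolation=cv2.INTER_CUBIC)]))
```

```text
(no output)
```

View pics/c3.png

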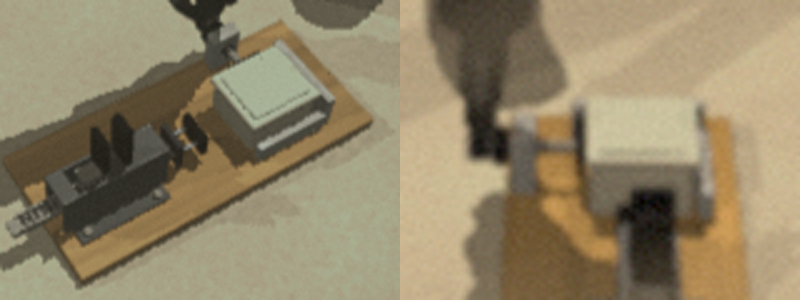

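The crop shows the head pressed up to its guide block and the tub touching the rail. One harder push will confirm the end stop.

Emit:
move_arm:
  rows:
    - [0, 0.4, -0.06, 0, 0, 0, 0]
    - [0, 0.4, -0.06, 0, 0, 0, 0]
    - [0, 0.4, -0.06, 0, 0, 0, 0]

```text
t: 4.7
position: [0.5484, 0.2046, 0.0413]
ee_rot: [0.074, 0.996, -0.013, -0.038]
wrist_force: [-28.7, 5.4, 16.7]
grip_width: -0.0002
```

The stop is firm: 29 N with no further travel. Backing off.

Emit:
move_arm:
  rows:
    - [0, -0.8, 0.12, 0, 0, 0, 0]
    - [0, -0.9, 0.14, 0, 0, 0, 0]
    - [0, -0.9, 0.14, 0, 0, 0, 0]
    - [0, -0.9, 0.14, 0.3, 0, 0, 0]
    - [0, 0, 0, 1, 0, 0, 0]
    - [0, 0, 0, 1, 0, 0, 0]
    - [0, 0, 0, 1, 0, 0, 0]

```text
t: 5.58
position: [0.4728, 0.2157, 0.1098]
ee_rot: [0.074, 0.996, -0.013, -0.04]
wrist_force: [-0.5, -0.5, -0.0]
grip_width: 0.0002
```

Run:
```python
from h import *
s=status.state(); M=R.from_quat(s["ee_rot"]).as_matrix()
yaw=-.15; y=np.array([-np.sin(yaw),np.cos(yaw),0]); z=np.array([0,0,-1.]); D=np.c_[np.cross(y,z),y,z]
print(s["position"],(R.from_matrix(D@M.T).as_rotvec()/.15).round(2))
j,K2,W2=save("side","side4"); i,K,W=save("scene","scene4")
cv2.imwrite("pics/c4.png",np.hstack([cv2.resize(i[180:300,230:390],(400,300),interpolation=cv2.INTER_CUBIC),cv2.resize(j[150:225,260:360],(400,300),interpolation=cv2.INTER_CUBIC)]))
```

```text
[0.47278567 0.21571451 0.10980209] [ 0.13 -0.55 -0.01]
```

View pics/c4.png

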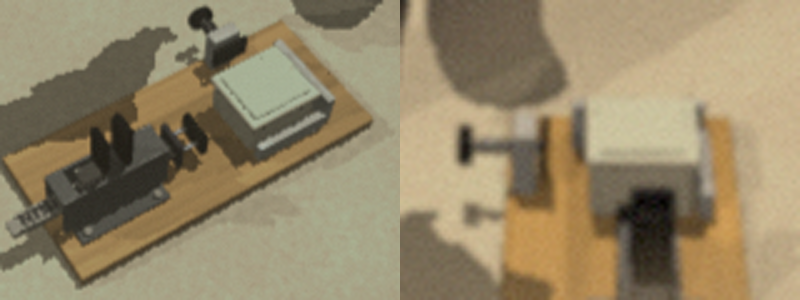

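The crop shows the plunger sprung back out (head at (465,145)) and the tub still against the rail. Next I move over the clamp with the fingers open.

Emit:
move_arm:
  rows:
    - [100, 0, 0, 1, 0.13, -0.55, 0]
    - [100, 0, 0, 1, 0, 0, 0]
    - [100, 0.7, -0.5, 1, 0, 0, 0]
    - [100, 0.9, -1, 1, 0, 0, 0]
    - [100, 0.9, -1, 1, 0, 0, 0]
    - [100, 0.9, -1, 1, 0, 0, 0]
    - [100, 0.9, -1, 0, 0, 0, 0]
    - [100, 0.9, -1, 0, 0, 0, 0]
    - [100, 0.9, -1, 0, 0, 0, 0]
    - [100, 0.9, -1, 0, 0, 0, 0]

```text
t: 6.92
position: [0.6147, 0.0623, 0.2332]
ee_rot: [0.073, 0.997, 0.001, 0.004]
wrist_force: [-0.7, -0.0, -0.1]
grip_width: 0.0857
```

Emit:
move_arm:
  rows:
    - [100, 0.9, -1, 0, 0, 0, 0]
    - [100, 0.9, -1, 0, 0, 0, 0]
    - [100, 0.9, -1, 0, 0, 0, 0]
    - [100, 0.9, -1, 0, 0, 0, 0]
    - [100, 0, 0, 0, 0, 0, 0]

```text
t: 7.55
position: [0.6885, -0.0233, 0.2301]
ee_rot: [0.075, 0.997, -0.001, 0.003]
wrist_force: [-0.0, 1.0, -0.2]
grip_width: 0.0853
```

Run:
```python
from h import *
save("wrist","wrist5")
```

```text
(no output)
```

View pics/wrist5.png

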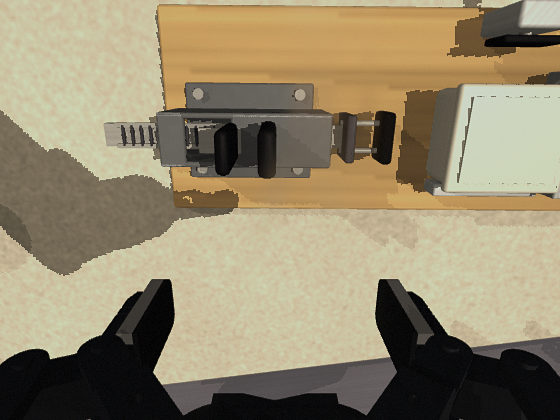

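The wrist view shows the handle at columns 258–276 with its top centre near (267,154). The trigger's top centre is near (222,153), the board corners are (159,5) and (175,207), the pad face is at column 393 and the tub starts at column 430.

Run:
```python
from h import *
i,K,W=load("wrist5")
P=lambda u,v,z: onz(K,W,u,v,z)
h=P(267,154,.148); t=P(222,153,.146); print("handle",h.round(4),"trig",t.round(4))
hr=P(276.5,154,.148); print("handle outer",hr.round(4), "width rows",(P(267,178,.148)-P(267,131,.148)).round(4))
a,b=P(159,5,.018),P(175,207,.018); d=b-a; print("corners",a.round(4),b.round(4),np.linalg.norm(d),"yaw",np.arctan2(d[1],d[0]))
yaw=-.15; x=np.array([np.cos(yaw),np.sin(yaw),0]); y=np.array([-x[1],x[0],0])
print("sq from handle",(hr-.013*y).round(4),"from corners",(a+.11*x+.094*y).round(4),(b-.08*x+.094*y).round(4))
print("h-t",(h-t)@x,(h-t)@y,"pad-tub gap",(P(436,130,.06)-P(392,130,.06))@y)
print("side tops of housing", P(161,140,.084).round(4),P(329,140,.084).round(4))
```

```text
handle [ 0.6454 -0.021   0.148 ] trig [ 0.6407 -0.0496  0.146 ]
handle outer [ 0.6463 -0.015   0.148 ] width rows [ 0.0297 -0.0048  0.    ]
corners [ 0.5226 -0.1007  0.018 ] [ 0.7082 -0.1322  0.018 ] 0.18822583772077472 yaw -0.16789504522882898
sq from handle [ 0.6443 -0.0279  0.148 ] from corners [ 0.6455 -0.0242  0.018 ] [ 0.6432 -0.0273  0.018 ]
h-t 0.0003422078610492707 0.028960988375113163 pad-tub gap 0.03814260502842572
side tops of housing [ 0.6321 -0.107   0.084 ] [0.6526 0.0272 0.084 ]
```

Emit:
move_arm:
  rows:
    - [100, -0.8, -0.1, 0, 0, 0, 0]
    - [100, -0.8, -0.1, 0, 0, 0, 0]
    - [100, -0.6, 0, 0, 0, 0, 0]
    - [100, 0, 0, 0, 0, 0, 0]

```text
t: 8.1
position: [0.64, -0.0216, 0.2294]
ee_rot: [0.072, 0.997, 0.0, 0.002]
wrist_force: [0.3, 0.0, 0.9]
grip_width: 0.0853
```

Emit:
move_arm:
  rows:
    - [100, 0.2, -0.27, -1, 0, 0, 0]
    - [100, 0, 0, -1, 0, 0, 0]
    - [100, 0, 0, -1, 0, 0, 0]
    - [90, 0, 0, -1, 0, 0, 0]
    - [80, 0, 0, -1, 0, 0, 0]
    - [80, 0, 0, -1, 0, 0, 0]
    - [80, 0, 0, -0.4, 0, 0, 0]
    - [80, 0, 0, 0, 0, 0, 0]

```text
t: 9.1
position: [0.6464, -0.0282, 0.0887]
ee_rot: [0.073, 0.997, 0.0, 0.001]
wrist_force: [0.8, 0.2, 0.1]
grip_width: 0.0684
```

Emit:
move_arm:
  rows:
    - [80, -0.07, 0.05, 0.5, 0, 0, 0]
    - [0, 0, 0, 0, 0, 0, 0]
    - [0, 0, 0, 0, 0, 0, 0]
    - [0, 0, 0, 0, 0, 0, 0]
    - [0, 0, 0, 0, 0, 0, 0]
  squeeze: 50

```text
t: 9.72
position: [0.6458, -0.0289, 0.1025]
ee_rot: [0.074, 0.997, -0.001, 0.003]
wrist_force: [3.9, -1.3, -11.7]
grip_width: 0.0247
```

Run:
```python
from h import *
j,K2,W2=save("side","side6"); i,K,W=save("scene","scene6")
save("wrist","wrist6")
a=cv2.resize(i[180:300,230:390],(400,300),interpolation=cv2.INTER_CUBIC)
b=cv2.resize(j[150:270,270:370],(400,480),interpolation=cv2.INTER_CUBIC)[:480]
w=load("wrist6")[0][:, 100:560]
c=cv2.resize(w,(400,300)); 
cv2.imwrite("pics/c6.png",np.hstack([np.vstack([a,c]),cv2.copyMakeBorder(b,0,120,0,0,0)]))
```

```text
(no output)
```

View pics/c6.png

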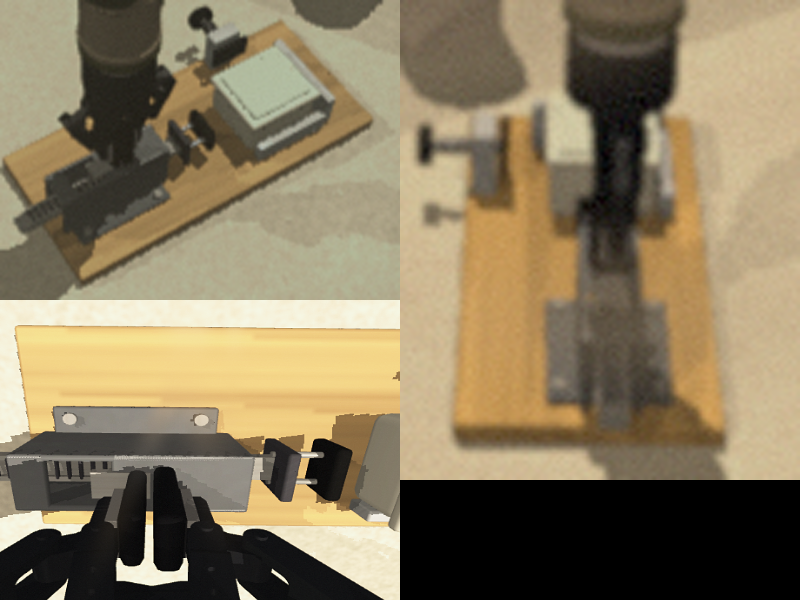

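The views show both fingers closed on handle and trigger, with opening 24.7 mm against 26 mm nominal for home. The jaw plate and pad are at wrist columns of about 405–440 and 455–500, with the tub to their right. I'll follow these columns numerically from here.

Emit:
move_arm:
  rows:
    - [80, 0, 0, 0, 0, 0, 0]
    - [80, 0, 0, 0, 0, 0, 0]
    - [80, 0, 0, 0, 0, 0, 0]
    - [80, 0, 0, -0.1, 0, 0, 0]
    - [0, 0, 0, 0, 0, 0, 0]
    - [0, 0, 0, 0, 0, 0, 0]
    - [0, 0, 0, 0, 0, 0, 0]
    - [0, 0, 0, 0, 0, 0, 0]

```text
t: 10.88
position: [0.6468, -0.0291, 0.103]
ee_rot: [0.074, 0.997, -0.001, 0.004]
wrist_force: [1.0, -3.1, -2.6]
grip_width: 0.0249
```

```bash
cat > prof.py <<'E'
from h import *
import sys
def segs(i,r):
    g=i[r,380:560].astype(int).max(axis=1); d=np.diff(np.r_[0,(g<70).astype(int),0]); 
    a,b=np.where(d==1)[0]+380,np.where(d==-1)[0]+380
    return [(int(p),int(q)) for p,q in zip(a,b) if q-p>4]
f=sys.argv[1]
if len(sys.argv)>2: save("wrist",f)
i=load(f)[0]
for r in (205,212,220,235,250,265): print(r,segs(i,r))
E
python3 prof.py wrist6; echo; python3 prof.py wrist7 1
```

```text
205 [(404, 432), (459, 495)]
212 [(380, 385), (403, 412), (416, 441), (458, 505)]
220 [(416, 434), (471, 504)]
235 [(414, 431), (453, 501)]
250 [(412, 429), (463, 497)]
265 [(410, 427), (460, 494)]

205 [(416, 448), (471, 514)]
212 [(380, 387), (415, 424), (431, 458), (486, 520)]
220 [(430, 449), (468, 518)]
235 [(427, 446), (465, 515)]
250 [(412, 421), (424, 443), (478, 511)]
265 [(425, 440), (474, 507)]
```

Run:
```python
from h import *
for f in ("wrist6","wrist7"):
    i,K,W=load(f)
    for r in (180,205,240,265): print(f,r,[tuple(map(int,i[r,c])) for c in range(500,560,5)])
    print((onz(K,W,505,212,.067)-onz(K,W,441,212,.067)).round(4))
```

```text
wrist6 180 [(65, 108, 141), (66, 110, 142), (67, 108, 142), (64, 107, 139), (66, 108, 142), (66, 109, 139), (92, 109, 116), (99, 118, 126), (99, 116, 123), (101, 120, 128), (99, 118, 127), (101, 120, 130)]
wrist6 205 [(69, 112, 144), (67, 110, 143), (67, 110, 142), (65, 109, 140), (68, 110, 143), (100, 118, 127), (100, 118, 125), (100, 120, 126), (100, 119, 128), (101, 120, 127), (105, 124, 130), (103, 121, 130)]
wrist6 240 [(63, 103, 132), (58, 96, 126), (59, 97, 127), (72, 87, 93), (74, 88, 92), (100, 118, 126), (103, 120, 130), (103, 123, 129), (102, 122, 129), (103, 121, 131), (102, 123, 129), (104, 123, 131)]
wrist6 265 [(61, 99, 128), (59, 99, 125), (76, 90, 95), (102, 119, 126), (102, 120, 128), (102, 120, 127), (102, 120, 130), (102, 121, 129), (104, 124, 129), (105, 124, 131), (104, 123, 131), (110, 129, 138)]
[0.0051 0.0338 0.    ]
wrist7 180 [(65, 109, 141), (67, 110, 143), (65, 109, 142), (66, 108, 141), (67, 110, 142), (66, 110, 139), (96, 114, 121), (99, 117, 125), (100, 117, 125), (101, 120, 127), (99, 118, 127), (101, 121, 128)]
wrist7 205 [(13, 13, 14), (12, 15, 14), (9, 9, 12), (70, 117, 151), (67, 110, 143), (97, 116, 125), (101, 119, 126), (102, 121, 129), (101, 118, 127), (101, 121, 129), (102, 121, 128), (102, 121, 130)]
wrist7 240 [(19, 24, 26), (23, 26, 29), (24, 27, 30), (75, 90, 97), (74, 88, 94), (75, 88, 97), (102, 121, 130), (103, 123, 130), (102, 122, 130), (103, 122, 131), (104, 123, 131), (104, 123, 131)]
wrist7 265 [(24, 28, 30), (18, 22, 23), (76, 89, 95), (77, 88, 95), (74, 88, 94), (101, 119, 128), (101, 120, 127), (102, 122, 130), (103, 123, 130), (103, 124, 131), (105, 123, 132), (112, 132, 141)]
[0.0051 0.0339 0.    ]
```

```bash
cat > gap.py <<'E'
from h import *
i,K,W=load("wrist7"); y=np.array([.1494,.9888,0])
print("tub",onz(K,W,523,205,.018)@y,onz(K,W,528,180,.018)@y,"pad top",onz(K,W,520,212,.067)@y)
E
python3 gap.py
```

```text
tub 0.23674647217852113 0.23605215345163802 pad top 0.19993661459576928
```

Emit:
move_arm:
  rows:
    - [80, 0, 0, 0, 0, 0, 0]
    - [80, 0, 0, 0, 0, 0, 0]
    - [80, 0, 0, 0, 0, 0, 0]
    - [80, -0.05, 0.05, -0.1, 0, 0, 0]
    - [0, 0, 0, 0, 0, 0, 0]
    - [0, 0, 0, 0, 0, 0, 0]
    - [0, 0, 0, 0, 0, 0, 0]
    - [0, 0, 0, 0, 0, 0, 0]

```text
t: 11.92
position: [0.6457, -0.0289, 0.1016]
ee_rot: [0.075, 0.997, -0.001, 0.004]
wrist_force: [2.0, -2.5, -3.2]
grip_width: 0.0249
```

```bash
python3 prof.py wrist8 1
```

```text
205 [(430, 459), (486, 525)]
212 [(380, 385), (429, 470), (484, 536)]
220 [(445, 466), (501, 536)]
235 [(442, 463), (479, 532)]
250 [(440, 460), (476, 528)]
265 [(437, 457), (485, 524)]
```

Emit:
move_arm:
  rows:
    - [80, 0, 0, 0, 0, 0, 0]
    - [80, 0, 0, 0, 0, 0, 0]
    - [80, 0, 0, 0, 0, 0, 0]
    - [80, 0, 0.05, 0, 0, 0, 0]
    - [0, 0, 0, 0, 0, 0, 0]
    - [0, 0, 0, 0, 0, 0, 0]
    - [0, 0, 0, 0, 0, 0, 0]
    - [0, 0, 0, 0, 0, 0, 0]

```text
t: 12.98
position: [0.6459, -0.029, 0.1024]
ee_rot: [0.075, 0.997, -0.002, 0.004]
wrist_force: [0.5, -1.7, -3.0]
grip_width: 0.0247
```

```bash
python3 prof.py wrist9 1
python3 - <<'E'
from h import *
y=np.array([.1494,.9888,0])
for f,u,v in (("wrist5",395,135),("wrist6",505,212),("wrist7",520,212),("wrist8",536,212)):
    i,K,W=load(f); print(f,onz(K,W,u,v,.067)@y)
    i,K,W=load("wrist5"); print("tub lid",onz(K,W,462,110,.078)@y,onz(K,W,430,160,.018)@y,onz(K,W,425,180,.018)@y) if f=="wrist5" else 0
E
```

```text
205 [(442, 474), (498, 541)]
212 [(380, 386), (441, 453), (458, 487), (504, 551)]
220 [(458, 481), (513, 550)]
235 [(456, 477), (491, 546)]
250 [(453, 475), (504, 542)]
265 [(451, 471), (499, 537)]
wrist5 0.1830016466080397
tub lid 0.23095148888904465 0.23744407051436844 0.23522378667824917
wrist6 0.19156779221233033
wrist7 0.19993661459576928
wrist8 0.20724946862260596
```

Emit:
move_arm:
  rows:
    - [80, 0, 0, 0, 0, 0, 0]
    - [80, 0, 0, 0, 0, 0, 0]
    - [80, 0, 0, 0, 0, 0, 0]
    - [80, 0, 0.05, 0, 0, 0, 0]
    - [0, 0, 0, 0, 0, 0, 0]
    - [0, 0, 0, 0, 0, 0, 0]
    - [0, 0, 0, 0, 0, 0, 0]
    - [0, 0, 0, 0, 0, 0, 0]

```text
t: 14.02
position: [0.6459, -0.029, 0.1032]
ee_rot: [0.076, 0.997, -0.003, 0.005]
wrist_force: [1.1, -1.9, -2.6]
grip_width: 0.025
```

```bash
python3 prof.py wrist10 1
```

```text
205 [(454, 490), (511, 557)]
212 [(380, 387), (453, 466), (472, 502), (528, 560)]
220 [(472, 495), (508, 560)]
235 [(469, 492), (504, 560)]
250 [(466, 489), (518, 555)]
265 [(464, 485), (512, 551)]
```

Emit:
move_arm:
  rows:
    - [80, 0, 0, 0, 0, 0, 0]
    - [80, 0, 0, 0, 0, 0, 0]
    - [80, 0, 0, 0, 0, 0, 0]
    - [80, 0, 0.05, 0, 0, 0, 0]
    - [0, 0, 0, 0, 0, 0, 0]
    - [0, 0, 0, 0, 0, 0, 0]
    - [0, 0, 0, 0, 0, 0, 0]
    - [0, 0, 0, 0, 0, 0, 0]

```text
t: 15.08
position: [0.6461, -0.029, 0.1039]
ee_rot: [0.077, 0.997, -0.003, 0.005]
wrist_force: [1.0, -2.3, -2.2]
grip_width: 0.0248
```

```bash
python3 prof.py wrist11 1
python3 - <<'E'
from h import *
y=np.array([.1494,.9888,0])
for f in ("wrist9","wrist10","wrist11"):
    i,K,W=load(f); print([tuple(map(int,i[190,c])) for c in range(500,560,6)])
j,K2,W2=save("side","side11"); i,K,W=save("scene","scene11"); w=load("wrist11")[0][:, 100:560]
a=cv2.resize(i[195:275,270:390],(400,267),interpolation=cv2.INTER_CUBIC)
c=cv2.resize(load("wrist11")[0][130:330,360:560],(400,400)); b=cv2.resize(i[0:1],(400,3))
b=cv2.resize(j[160:240,290:370],(400,400),interpolation=cv2.INTER_CUBIC)
cv2.imwrite("pics/c11.png",np.hstack([np.vstack([a,np.zeros((133,400,3),np.uint8)]),c]))
E
```

```text
205 [(466, 504), (522, 560)]
212 [(380, 387), (465, 478), (485, 517), (541, 560)]
220 [(484, 510), (522, 560)]
235 [(481, 506), (518, 560)]
250 [(464, 471), (478, 503), (531, 560)]
265 [(478, 499), (525, 560)]
[(67, 108, 140), (68, 108, 141), (66, 107, 139), (65, 106, 138), (64, 108, 138), (97, 116, 124), (98, 117, 126), (102, 119, 127), (101, 118, 128), (102, 121, 128)]
[(65, 108, 137), (65, 109, 138), (66, 107, 138), (68, 109, 139), (65, 107, 139), (98, 117, 124), (100, 119, 126), (100, 118, 125), (97, 116, 126), (100, 119, 128)]
[(66, 109, 138), (66, 108, 139), (67, 108, 138), (65, 107, 137), (66, 106, 138), (65, 108, 140), (85, 99, 107), (97, 114, 123), (101, 118, 124), (100, 118, 126)]
```

View pics/c11.png

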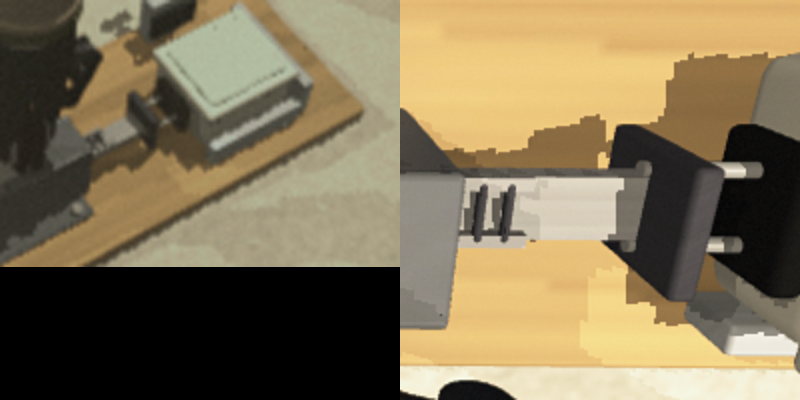

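The wrist crop shows the pad touching the tub, which has slid about 4–5 mm (lower edge column 528→534), with the guide rods still mostly out. Next is the seventh squeeze, measured after.

Emit:
move_arm:
  rows:
    - [80, 0, 0, 0, 0, 0, 0]
    - [80, 0, 0, 0, 0, 0, 0]
    - [80, 0, 0, 0, 0, 0, 0]
    - [80, 0, 0.05, -0.05, 0, 0, 0]
    - [0, 0, 0, 0, 0, 0, 0]
    - [0, 0, 0, 0, 0, 0, 0]
    - [0, 0, 0, 0, 0, 0, 0]
    - [0, 0, 0, 0, 0, 0, 0]

```text
t: 16.23
position: [0.6462, -0.0291, 0.1037]
ee_rot: [0.077, 0.997, -0.004, 0.005]
wrist_force: [1.6, -2.2, -3.3]
grip_width: 0.0245
```

```bash
python3 prof.py wrist12 1
python3 - <<'E'
from h import *
y=np.array([.1494,.9888,0])
for f in ("wrist8","wrist9","wrist10","wrist11","wrist12"):
    i,K,W=load(f); 
    s=i[190].astype(int); e=[c for c in range(500,558) if s[c,2]-s[c,0]<45 and s[c,2]>60 and s[c+1,2]-s[c+1,0]<45]
    print(f,"tub edge",e[0] if e else None, (onz(K,W,e[0],190,.018)@y).round(4) if e else 0)
E
```

```text
205 [(478, 519), (525, 560)]
212 [(380, 387), (499, 532), (544, 560)]
220 [(498, 525), (537, 560)]
235 [(495, 521), (533, 560)]
250 [(491, 517), (534, 560)]
265 [(491, 513), (529, 560)]
wrist8 tub edge 527 0.2357
wrist9 tub edge 527 0.236
wrist10 tub edge 526 0.2356
wrist11 tub edge 535 0.2419
wrist12 tub edge 536 0.2421
```

The tub edge has stopped moving, so it is at the end stop, and the jaw-to-pad gap shrank about 10 px, meaning roughly 6 mm of pad compression. One more squeeze should give about 14 mm, well under 19.

Emit:
move_arm:
  rows:
    - [80, 0, 0, 0, 0, 0, 0]
    - [80, 0, 0, 0, 0, 0, 0]
    - [80, 0, 0, 0, 0, 0, 0]
    - [80, 0, 0.05, -0.05, 0, 0, 0]
    - [0, 0, 0, 0, 0, 0, 0]
    - [0, 0, 0, 0, 0, 0, 0]
    - [0, 0, 0, 0, 0, 0, 0]
    - [0, 0, 0, 0, 0, 0, 0]

```text
t: 17.27
position: [0.6463, -0.0291, 0.1035]
ee_rot: [0.077, 0.997, -0.005, 0.005]
wrist_force: [1.1, -2.7, -3.8]
grip_width: 0.0245
```

```bash
python3 prof.py wrist13 1
python3 - <<'E'
from h import *
y=np.array([.1494,.9888,0])
i,K,W=load("wrist13"); s=i[190].astype(int); e=[c for c in range(500,558) if s[c,2]-s[c,0]<45 and s[c,2]>60]; print(e[:1],(onz(K,W,e[0],190,.018)@y).round(4))
for f,u in (("wrist10",502),("wrist11",517),("wrist12",532)):
    i,K,W=load(f); print(f,"jaw",(onz(K,W,u,212,.067)@y).round(4))
j,_,_=save("side","side13"); i,_,_=save("scene","scene13")
a=cv2.resize(i[180:275,270:390],(400,317),interpolation=cv2.INTER_CUBIC); b=cv2.resize(j[150:245,260:380],(400,317),interpolation=cv2.INTER_CUBIC)
c=cv2.resize(load("wrist13")[0][150:310,360:560],(350,280)); 
o=np.zeros((597,800,3),np.uint8); o[:317,:400]=a; o[:317,400:]=b; o[317:,:350]=c; cv2.imwrite("pics/c13.png",o)
E
```

```text
205 [(490, 560)]
212 [(380, 387), (513, 560)]
220 [(512, 540), (552, 560)]
235 [(508, 536), (548, 560)]
250 [(504, 532), (544, 560)]
265 [(504, 528), (539, 560)]
[537] 0.2423
wrist10 jaw 0.1899
wrist11 jaw 0.1983
wrist12 jaw 0.2059
```

View pics/c13.png

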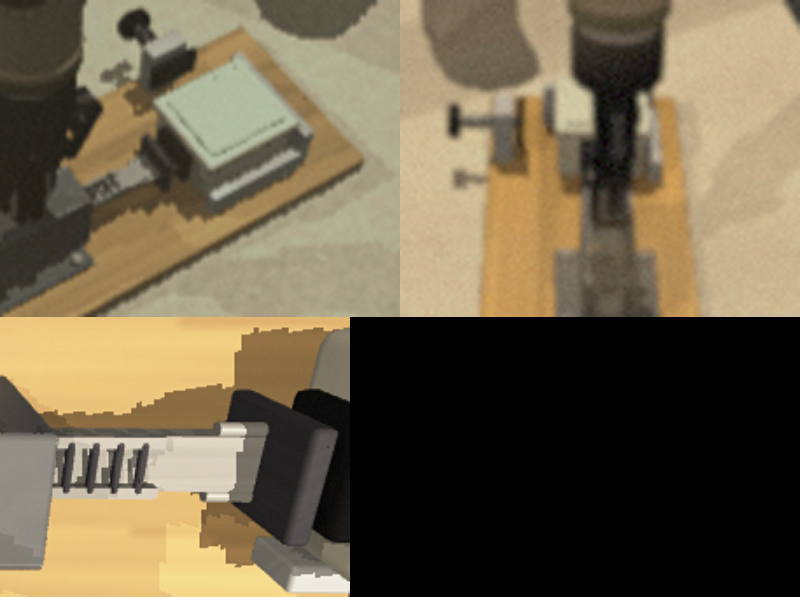

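The jaw moved on another 15 px (about 8 mm) while the tub stayed put, so the pad is about 14 mm in. The tub looks flat against the rail and stop, the plunger is out and the trigger is held home (24.5 mm opening). Handing in.

```bash
python3 -c "
from plant import status, workorder
s=status.state(); print(s['t'],s['grip_width'],s['wrist_force']); print(workorder.finish_job())"
```

```text
17.425 0.024400247437644577 [1.4349526  1.45558314 0.22037849]
the job is handed in; nothing more can be done
None
```

The job is handed in at 17.4 s with the fingers still holding the trigger squeezed home; no verdict was reported.

**Plunger:** I pushed it in until it stopped moving at about 29 N. That slid the tub against the rail. After I backed off, the pictures showed the plunger sprung fully back out.

**Clamp:** I made eight full squeezes at 50 N grip, letting the trigger spring back between them. The jaw advanced about 8 mm per squeeze. On the sixth, the tub slid about 6 mm and has moved less than 0.5 mm since, so it is against the end stop.

**Last checks:**
- **Pad:** it is pushed in about 14 mm, give or take 2 mm. I worked this out from jaw travel and the closing gap between jaw and pad. It is inside the 5–19 mm window, though a little over half of its travel.
- **Tub:** it looked flat against the rail and the end stop.
- **Trigger:** the finger opening is 24.4 mm, against 26 mm nominal for home, and it was about the same on every squeeze.
- **Bystanders:** I moved nothing near them and they were not touched.

**Disagreements:**
- The tub's front edge measured about 6 mm farther from the clamp in the wrist views than the cradle's measured position gives. I therefore judged contact with the stop by the tub no longer moving.
- The board's yaw varied between -0.14 and -0.17 rad across measurements.

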